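# Sort ratchet clamps for packing: locked shut or sprung open

## Task

Pack the ratchet clamps that are ratcheted shut: lay them flat in the cardboard carton, lengthwise, one to a compartment. The clamp whose jaws have come open does not ship: lay it flat in the steel tray, still open as you found it, so that its ratchet can be checked. Set the clamps down rather than dropping them, and leave the other things on the bench where they are.

Things in the scene. Friction and masses are not known exactly. Their poses are not given: they have to be found in the camera images.
- clamp_1: Scissor-like steel ratchet clamp (haemostat pattern), 130 mm long, lying flat, 54 mm wide over the finger rings when shut, parts 6 to 9 mm thick; about 116 g, balanced 18 mm behind the hinge. Origin: on the hinge axis at the underside; +x along its fixed half to the jaw tip 42 mm ahead, rings to 88 mm behind, +z up. clamp_2 and clamp_3 are the same.
- clamp_1_pivot (a point): Centre of the box joint round the hinge, 4.5 mm above the underside: a solid block 20 mm along x, 18 mm along y, 9 mm high. Lifted by this block, the tool keeps its jaw angle.
- clamp_1_mid (a point): Middle of clamp_1's outline when shut: 23 mm behind the hinge, at the underside; axes as clamp_1.
- clamp_1_jaw (a joint): Jaw angle: 0 to 0.03 = shut, ratchet caught; 0.25 to 0.35 rad = open. Opening swings the ring on the +y side towards +y and its jaw to -y: the midline of an open clamp is turned by minus half this angle from its x axis, 75 mm wide over the rings. Hinge friction (0.03 N m) keeps the angle; a few newtons squeezing the rings or shanks drive it shut and the ratchet catches.
- clamp_2: Ratchet clamp of the same make, size, origin and axes as clamp_1.
- clamp_2_pivot (a point): The same point on clamp_2: centre of the box joint.
- clamp_2_mid (a point): Middle of clamp_2's outline when shut: 23 mm behind the hinge, at the underside; axes as clamp_2.
- clamp_2_jaw (a joint): Jaw angle of clamp_2, as clamp_1_jaw.
- clamp_3: Ratchet clamp of the same make, size, origin and axes as clamp_1.
- clamp_3_pivot (a point): The same point on clamp_3: centre of the box joint.
- clamp_3_mid (a point): Middle of clamp_3's outline when shut: 23 mm behind the hinge, at the underside; axes as clamp_3.
- clamp_3_jaw (a joint): Jaw angle of clamp_3, as clamp_1_jaw.
- carton: Open corrugated cardboard carton, 160 mm square, 26 mm high, fixed. Origin: centre of the underside; +z up. A wall along y divides it into two compartments, each 74 mm (x) by 152 mm (y) inside, floor at 4 mm, walls 4 mm thick.
- carton_cell_0 (a point): Centre of the floor of the compartment on the carton's -x side; axes as the carton.
- carton_cell_1 (a point): Centre of the floor of the compartment on the carton's +x side; axes as the carton.
- tray: Low pressed-steel tray, 130 mm (x) by 170 mm (y), rim 18 mm high, fixed; inside 124 by 164 mm, floor at 3 mm. Origin: centre of the underside; +z up.
- tray_floor (a point): Centre of the tray's floor; axes as the tray.
- tape_measure: Bystander: black tape measure, 70 x 73 x 35 mm, behind the scale. Origin: centre of the underside.
- staple_box: Bystander: small blue carton of staples, 46 x 85 x 31 mm, behind the scale. Origin: centre of the underside.

How it is judged:
By the outcome, as a careful person would: the job done as asked, in the order asked, and still so for the second after the job is handed in, with the robot touching nothing.
It also fails if it takes over 72 s, if anything falls off the work surface, if the arm or the gripper's body presses on something with over 40 N, if the wrist force passes 120 N, or if a joint passes its speed limit or range.

## Robot

A 6-joint arm with a two-finger parallel gripper is mounted at the origin on the work surface; the furniture and walls round the work are solid. World frame = base frame: x ahead of the robot, y to its left, z up, the work surface at z = 0. Lengths are in m, angles in degrees, forces in N, time in s.
With the tool pointing down it reaches from about 0.325 to 0.875 m from the base axis. Payload 4.4 kg.
Tool frame: the origin (TCP) lies between the finger pads; the fingertips stand 14 mm ahead of it and the grasp point (between the pads) lies 5 mm behind it; z points along the fingers, y is the line along which they close (so a half turn about z gives the same grasp; the last joint's range is limited). The gripper opens to 85 mm and grips with 20 to 120 N. Pads are 22 mm wide; open, the fingers measure 114 mm over their backs; the gripper's body (76 mm by 85 mm) begins 54 mm behind the grasp point. The pads swing forward as they close: fully open they stand 13 mm farther back than shut.
Start: joints at [-76.862, 11.837, 88.321, -0, 79.842, -8.623], TCP at [0.213, -0.534, 0.207] pointing down, gripper open.
Joint ranges: [-156.59, 156.59], [-49.26, 127.26], [12.9, 141.05], [-63.56, 243.56], [4.71, 150.69], [-161.64, 161.64]. Speed limits (degrees/s): [159.86, 159.86, 180, 180, 180, 180].

## Interface

Orientations are given as a 3x3 rotation matrix whose columns are the frame's x, y, z axes.
In Python, from station import bot, imaging, job gives the robot as it stands. The module is installed in compiled form; this text tells all that it offers.
- The arm moves only by the shell command python3 -m handwheel 'ROWS'. ROWS is text: rows parted by semicolons, each of 7 numbers parted by spaces: the shift along the world's x, y, z in mm, then the turn, a rotation vector about the world's x, y, z in rad, then the closure, from 0 (fully open) to 1 (shut). A call has exactly 10 rows; each row is the pose to reach, as a shift and turn from the pose commanded when the call began; what a row does not reach only later rows make up. A row lasts 1/12 s, in which the tool goes at most 41.7 mm and 7.16 degrees, less where a joint would pass 70% of its speed; a pose out of reach is approached as far as the arm can. A call with a gripper value outside its range is refused whole. The fingers move at their own pace and stop on an object; the grip force is fixed at half the most. Time passes only in rows, so rows that repeat a pose let the fingers close, or fill a call up. It gives the time, the measured TCP pose, the force, the opening and the grip force at its end, in the units of the state.
- bot.get_state(): the state, without advancing time (a new reading comes with each control period).
- imaging.capture(name): name is "scene" or "top"; returns a dict with "img" (420x560x3 uint8, blue, green, red), "depth" (420x560 float32, m along the optical axis (not along the pixel's ray), 0 where there is no reading), "mtx" (3x3 intrinsics, pixels), "rvec" (rotation vector, rad) and "tvec" (3), from world to camera coordinates, as OpenCV has them. Camera axes: x right, y down, z forward; pixel columns grow to the right and rows downward; lengths in m; the calibration is good to about 2 mm. A picture is of the moment at which its call begins.
- job.sign_off(): hands the job in; it is judged then, once.
The state is a dict: "t": time; "qpos": joint angles; "joint_vel": joint speeds; "effort": joint torques, N m; "tcp_pos": TCP position; "tool_rot": TCP orientation; "contact_force": force on the tool from outside, world axes, zero at the start; "moment": the same for the moment, N m; "opening": finger opening in m; "grasp_force": force on a finger pad.
Only numpy, scipy, OpenCV 4.12 (cv2) and the standard library are available. Lean on these libraries where they do the work, as an engineer would, in place of code of your own. Each camera call takes 0.05 s, during which the arm holds its last target. There are 200 camera calls.

## Working session

There is one attempt and no reset: what is moved stays moved. The work goes in short steps, Python scripts to look and compute and a shell command to move; the robot and the scene stay as the last step left them, time stands still between calls to the robot, and variables do not carry over. Pictures are saved under pics/ and viewed, at most 10 in all, crops included, and the job is handed in when it is done.

```bash
mkdir -p pics; python3 - <<'E'
from station import bot, imaging
import cv2, numpy as np, pickle
s=bot.get_state(); print({k:np.round(v,3).tolist() for k,v in s.items()})
for n in ("scene","top"):
    d=imaging.capture(n); pickle.dump(d,open(n+"0.pkl","wb"))
    cv2.imwrite(f"pics/{n}0.png",d["img"])
    R=cv2.Rodrigues(d["rvec"])[0]; print(n,d["mtx"].tolist(),(-R.T@d["tvec"].ravel()).round(3), R.round(3).tolist())
E
```

```text
{'t': 0.0, 'qpos': [-76.864, 11.885, 88.404, 0.001, 79.841, -8.623], 'joint_vel': [0.053, 0.021, -0.026, 0.022, 0.035, 0.139], 'effort': [-0.001, -38.304, -29.16, 0.0, 0.011, -0.0], 'tcp_pos': [0.213, -0.533, 0.205], 'tool_rot': [[0.929, 0.371, -0.001], [0.371, -0.929, 0.002], [0.0, -0.002, -1.0]], 'contact_force': [0.172, -0.143, 0.524], 'moment': [0.063, 0.013, 0.022], 'grasp_force': 0.0, 'opening': 0.085}
scene [[517.0312265510961, 0.0, 279.08640255363156], [0.0, 517.0312265510961, 209.3077391036737], [0.0, 0.0, 1.0]] [-0.624 -0.713  0.994] [[0.493, -0.87, -0.01], [-0.518, -0.284, -0.807], [0.699, 0.403, -0.59]]
top [[520.8044406444901, 0.0, 279.6327569655703], [0.0, 520.8044406444901, 205.27045334733637], [0.0, 0.0, 1.0]] [ 0.266 -0.056  1.497] [[-0.01, -1.0, -0.021], [-0.983, 0.013, -0.183], [0.183, 0.018, -0.983]]
```

View pics/scene0.png

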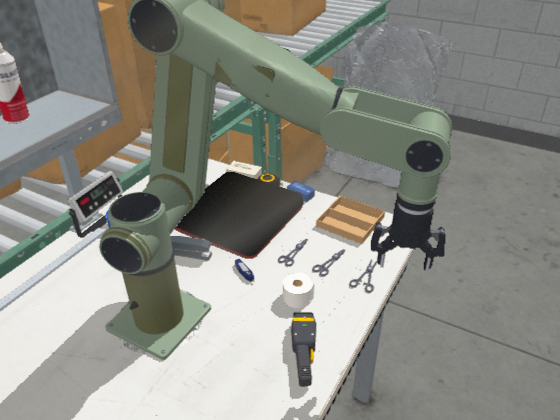

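View pics/top0.png

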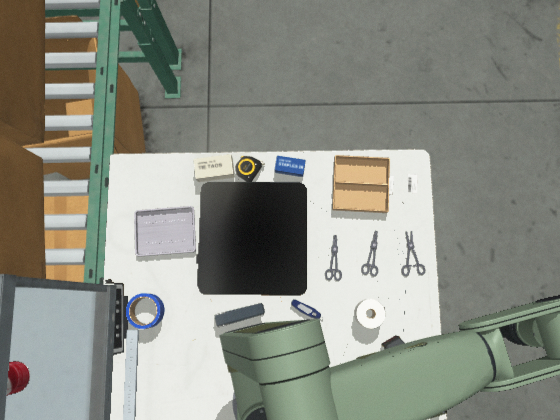

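The scene view shows three clamps, with the open one nearest the gripper at about (368,276). In the top view they are at (334,258), (371,254) and (413,254), the last one open. The tray is at (165,232) and the carton at (361,184), with its divider along world y. Next I'll measure the clamps, carton and tray.

```bash
cat > h.py <<'E'
import cv2, numpy as np, pickle
def ray(d,px):
    R=cv2.Rodrigues(d["rvec"])[0]; C=-R.T@d["tvec"].ravel()
    p=cv2.undistortPoints(np.float64(px).reshape(-1,1,2),d["mtx"],None).reshape(-1,2)
    return C,np.c_[p,np.ones(len(p))]@R
def plane(d,px,z):
    C,v=ray(d,px); return C+v*((z-C[2])/v[:,2])[:,None]
def proj(d,P): return cv2.projectPoints(np.float64(P).reshape(-1,1,3),d["rvec"],d["tvec"],d["mtx"],None)[0].reshape(-1,2)
def tri(d1,p1,d2,p2):
    P=[d["mtx"]@np.c_[cv2.Rodrigues(d["rvec"])[0],d["tvec"].ravel()] for d in (d1,d2)]
    X=cv2.triangulatePoints(P[0],P[1],np.float64(p1).reshape(-1,2).T,np.float64(p2).reshape(-1,2).T); return (X[:3]/X[3]).T
def depthpts(d):
    v,u=np.nonzero(d["depth"]>0); C,r=ray(d,np.c_[u,v]); R=cv2.Rodrigues(d["rvec"])[0]
    P=np.zeros(d["depth"].shape+(3,)); P[v,u]=C+r*d["depth"][v,u][:,None]; return P
def load(n): return pickle.load(open(n,"rb"))
E
python3 - <<'E'
from h import *
for n,(x0,y0,x1,y1) in (("top",(315,215,435,290)),("scene",(265,190,405,300))):
    d=load(n+"0.pkl"); im=d["img"]; g=im.max(2); P=depthpts(d)
    m=np.zeros_like(g); m[y0:y1,x0:x1]=(g[y0:y1,x0:x1]<150)
    k,l,st,c=cv2.connectedComponentsWithStats(m)
    for i in range(1,k):
        if 60<st[i,4]<1500:
            px=np.argwhere(l==i)[:,::-1]; W=plane(d,px,0.005)[:,:2]; mu,ev,_=cv2.PCACompute2(W,None)
            r=cv2.minAreaRect(W.astype(np.float32)*1000)
            print(n,st[i],c[i].round(1),"mean",mu[0].round(4),"ang",np.degrees(np.arctan2(ev[0,1],ev[0,0])).round(1),"rect",np.round(r[0],1),np.round(r[1],1),round(r[2],1),"dz",np.median(P[px[:,1],px[:,0],2]).round(4), "ext",((W-mu[0])@ev[0]).min().round(4),((W-mu[0])@ev[0]).max().round(4))
    f=5 if n=="top" else 5; cv2.imwrite(f"pics/{n}_c.png",cv2.resize(im[y0:y1,x0:x1],None,fx=f,fy=f,interpolation=cv2.INTER_CUBIC))
t=load("top0.pkl");P=depthpts(t)
print("table z",np.median(P[290:300,350:420,2]))
for nm,(x0,y0,x1,y1) in dict(carton=(325,148,397,220),tray=(125,200,203,262)).items():
    hsv=cv2.cvtColor(t["img"],cv2.COLOR_BGR2HSV); sub=hsv[y0:y1,x0:x1]
    m=(sub[...,1]>70) if nm=="carton" else (sub[...,2]<205)
    m=m.astype(np.uint8)
    k,l,st,c=cv2.connectedComponentsWithStats(m);i=1+st[1:,4].argmax()
    pz=P[y0:y1,x0:x1,2][l==i]; print(nm,st[i],"z pct",np.percentile(pz,[5,25,50,75,95,99]).round(4))
    px=np.argwhere(l==i)[:,::-1]+[x0,y0]
    W=plane(t,px,.026 if nm=="carton" else .018)[:,:2].astype(np.float32)*1000
    print(cv2.minAreaRect(W))
E
```

```text
top [361 231  17  46 263] [371.3 257.1] mean [ 0.391  -0.2879] ang -11.6 rect [ 402.1 -281.8] [ 45.3 128.8] 87.5 dz 0.0065 ext -0.0521 0.0764
top [401 231  24  46 286] [411.2 257.8] mean [ 0.3877 -0.4008] ang 2.0 rect [ 399.5 -405.4] [ 64.8 129.3] 86.5 dz 0.007 ext -0.0508 0.0765
top [325 235  17  46 262] [333.5 261.3] mean [ 0.3801 -0.1797] ang -4.2 rect [ 391.3 -178.6] [ 45.4 128.6] 88.5 dz 0.0069 ext -0.0537 0.0756
scene [ 265  190   50   57 1482] [281.5 209.3] mean [ 0.554  -0.0442] ang 12.4 rect [532.3 -85.2] [295.2 167.2] 28.7 dz 0.0532 ext -0.192 0.1351
scene [318 209  54  21 305] [344.9 218.9] mean [ 0.6028 -0.245 ] ang 92.0 rect [ 591.3 -249.2] [153.8  66.8] 88.3 dz 0.0095 ext -0.0825 0.075
scene [278 239  29  27 180] [291.8 254.1] mean [ 0.3747 -0.1788] ang -3.8 rect [ 388.4 -171.6] [130.6  45. ] 5.7 dz 0.0063 ext -0.0502 0.0806
scene [312 250  33  27 196] [327.3 263.7] mean [ 0.387  -0.2861] ang -11.7 rect [ 398.8 -280.8] [ 44.9 131.3] 88.1 dz 0.0063 ext -0.0519 0.0786
scene [385 266  20  34 359] [397.8 287.5] mean [ 0.3926 -0.4913] ang 6.6 rect [ 408.5 -497.7] [ 43.7 146.2] 89.8 dz -0.8948 ext -0.055 0.09
table z 0.0005494489204931341
carton [   8    7   57   58 3031] z pct [-0.0005  0.0027  0.0055  0.0092  0.027   0.0305]
((602.3184204101562, -263.418701171875), (160.00241088867188, 162.15594482421875), 85.96830749511719)
tray [   9    0   69   62 3311] z pct [-0.0026  0.001   0.0037  0.0078  0.051   0.0567]
((470.895263671875, 294.4004821777344), (176.9560546875, 197.19418334960938), 1.004988670349121)
```

View pics/top_c.png

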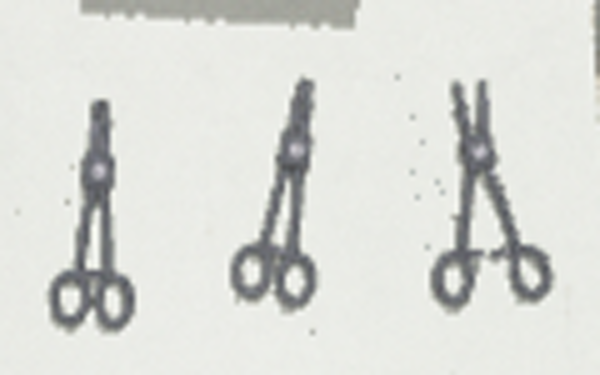

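View pics/scene_c.png

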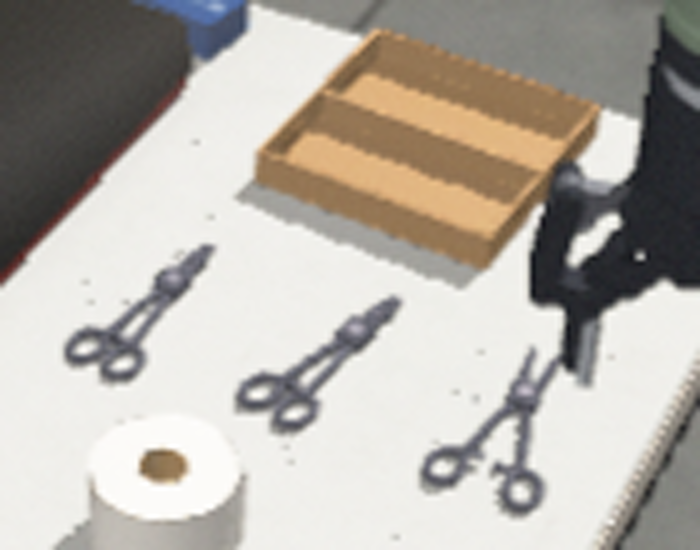

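The top crop, at 5x, has the hinges at (98,170), (296,150) and (478,152), and the ring midpoints at (91,300), (273,276) and (492,278). The right-hand clamp is clearly open. In the scene crop the hinges are at (173,280), (356,330) and (524,395). I'll triangulate these and look closely at the carton and tray.

```bash
python3 - <<'E'
from h import *
t,s=load("top0.pkl"),load("scene0.pkl")
T=lambda p:(np.float64(p)+.5)/5-.5+[315,215]
S=lambda p:(np.float64(p)+.5)/5-.5+[265,190]
for n,ht,rt,jt,hs,rs,js in (("A",(98,170),((68,300),(114,303)),((99,102),),(173,280),((85,348),(122,361)),((208,248),)),
  ("B",(296,150),((251,273),(294,280)),((306,82),),(356,330),((262,392),(295,410)),((396,302),)),
  ("C",(478,152),((453,281),(530,274)),((457,85),(481,85)),(524,395),((445,467),(521,493)),((532,350),(560,365)))):
    H=tri(t,T(ht),s,S(hs))[0]; J=tri(t,T(jt),s,S(js)); Rg=tri(t,T(rt),s,S(rs))
    Hp=(plane(t,T(ht),.008)[0]+plane(s,S(hs),.008)[0])/2
    a=Hp-(plane(t,T(rt),.004).mean(0)+plane(s,S(rs),.004).mean(0))/2
    print(n,"hinge",H.round(4),"plane top",plane(t,T(ht),.008)[0].round(4),"scene",plane(s,S(hs),.008)[0].round(4),"jaw",J.round(4).tolist(),"ring",Rg.round(4).tolist(),"axis",np.degrees(np.arctan2(a[1],a[0])).round(1), np.linalg.norm(a[:2]).round(4))
im=t["img"]
a=cv2.resize(im[148:220,325:397],None,fx=5.5,fy=5.5,interpolation=cv2.INTER_CUBIC)
b=cv2.resize(im[198:264,128:202],None,fx=5.5,fy=5.5,interpolation=cv2.INTER_CUBIC)
h=max(a.shape[0],b.shape[0]); o=np.zeros((h,a.shape[1]+b.shape[1],3),np.uint8); o[:a.shape[0],:a.shape[1]]=a;o[:b.shape[0],a.shape[1]:]=b
print(a.shape,o.shape);cv2.imwrite("pics/ct.png",o)
E
```

```text
A hinge [ 0.4156 -0.182   0.008 ] plane top [ 0.416  -0.1826  0.008 ] scene [ 0.4151 -0.1814  0.008 ] jaw [[0.4554, -0.1843, 0.0045]] ring [[0.3423, -0.1634, 0.0037], [0.3401, -0.189, 0.0067]] axis -4.7 0.074
B hinge [ 0.4256 -0.2951  0.0093] plane top [ 0.4261 -0.2959  0.008 ] scene [ 0.4265 -0.2941  0.008 ] jaw [[0.4653, -0.3032, 0.0039]] ring [[0.3568, -0.2681, 0.0045], [0.3521, -0.2916, 0.0054]] axis -12.1 0.073
C hinge [ 0.4234 -0.3989  0.007 ] plane top [ 0.4237 -0.3994  0.008 ] scene [ 0.4217 -0.3986  0.008 ] jaw [[0.462, -0.3889, 0.0061], [0.4631, -0.4049, 0.0004]] ring [[0.3507, -0.3816, 0.0052], [0.3539, -0.425, 0.0039]] axis 3.5 0.0703
(396, 396, 3) (396, 803, 3)
```

View pics/ct.png

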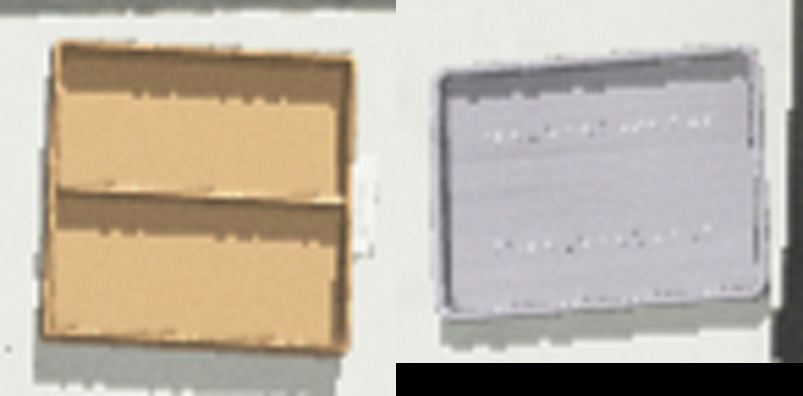

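The crop shows the carton's rim corners at (56,42), (353,57), (348,352) and (42,338), turned a few degrees. The tray's rim corners are at (438,74), (755,48), (768,295) and (445,312).

```bash
python3 - <<'E'
from h import *
t,s=load("top0.pkl"),load("scene0.pkl")
f=lambda p,k,o:(np.float64(p)+.5)/k-.5+o
c=f([(56,42),(353,57),(348,352),(42,338)],5.5,[325,148])
cs=f([(380,30),(600,105),(490,242),(258,155)],5,[265,190])
tr=f([(42,74),(359,48),(372,295),(49,312)],5.5,[128,198])
print("tri carton",tri(t,c,s,cs).round(4).tolist())
for n,p,z,dd in (("carton",c,.026,t),("carton scene",cs,.026,s),("tray",tr,.018,t)):
    W=plane(dd,p,z)[:,:2]; e=np.r_[[W[0]-W[1],W[3]-W[2]]]; e2=np.r_[[W[0]-W[3],W[1]-W[2]]]
    print(n,W.round(4).tolist(),"centre",W.mean(0).round(4),"size y",np.linalg.norm(e,axis=1).round(4),"size x",np.linalg.norm(e2,axis=1).round(4),"yaw",(np.degrees(np.arctan2(e[:,1],e[:,0]))-90).round(1),np.degrees(np.arctan2(e2[:,1],e2[:,0])).round(1))
P=depthpts(t)
print("tray floor z",np.median(P[222:245,150:185,2]),"carton floor",np.median(P[170:178,345:375,2]),np.median(P[195:205,345:375,2]))
print("proj tray in scene",proj(s,np.c_[plane(t,tr,.018)]).round(0).tolist())
E
```

```text
tri carton [[0.6878, -0.1911, 0.0246], [0.6766, -0.3473, 0.0259], [0.5185, -0.3375, 0.0242], [0.5286, -0.1797, 0.0237]]
carton [[0.6872, -0.1906], [0.6765, -0.3472], [0.5182, -0.3371], [0.5277, -0.1787]] centre [ 0.6024 -0.2634] size y [0.157  0.1586] size x [0.1599 0.1587] yaw [-3.9 -3.4] [-4.3 -3.7]
carton scene [[0.6862, -0.1921], [0.6765, -0.3473], [0.5165, -0.3382], [0.5265, -0.1816]] centre [ 0.6014 -0.2648] size y [0.1555 0.1569] size x [0.16   0.1603] yaw [-3.6 -3.6] [-3.8 -3.3]
tray [[0.5309, 0.3911], [0.5426, 0.2236], [0.4122, 0.2141], [0.4053, 0.3823]] centre [0.4728 0.3028] size y [0.1679 0.1683] size x [0.1259 0.1308] yaw [4.  2.3] [4.  4.2]
tray floor z 0.0029592075598772194 carton floor 0.004664877442522752 0.004934760683081185
proj tray in scene [[171.0, 174.0], [212.0, 185.0], [191.0, 206.0], [149.0, 193.0]]
```

Everything checks out: hinge heights are 7–9 mm, and the ring-to-hinge distance is 74 mm against 74 expected. The carton is centred at (0.602,-0.264) with yaw -3.7°, and the tray at (0.473,0.303) with yaw 3.7°. I'll take clamp A first, into cell 1.

```bash
python3 -m handwheel '40 70 0 0 0 -0.1 0.5;80 140 0 0 0 -0.2 0.5;115 200 0 0 0 -0.3 0.5;145 250 0 0 0 -0.4 0.5;165 286 0 0 0 -0.459 0.5;183 318 0 0 0 -0.459 0.5;202 352 -20 0 0 -0.459 0.5;202 352 -60 0 0 -0.459 0.5;202 352 -100 0 0 -0.459 0.5;202 352 -100 0 0 -0.459 0.5'; python3 -m handwheel '0 0 -20 0 0 0 0.5;0 0 -40 0 0 0 0.5;0 0 -50 0 0 0 0.5;0 0 -50 0 0 0 0.5;0 0 -50 0 0 0 0.5;0 0 -50 0 0 0 0.5;0 0 -50 0 0 0 0.5;0 0 -50 0 0 0 0.5;0 0 -50 0 0 0 0.5;0 0 -50 0 0 0 0.5'
```

```text
t: 0.93
tcp_pos: [0.4077, -0.1963, 0.1245]
tool_rot: [[0.997, -0.078, 0.003], [-0.078, -0.997, -0.002], [0.003, 0.002, -1.0]]
contact_force: [0.2, -0.8, -0.5]
opening: 0.0427
grasp_force: 0.0
t: 1.77
tcp_pos: [0.4066, -0.1981, 0.0751]
tool_rot: [[0.997, -0.079, 0.001], [-0.079, -0.997, -0.001], [0.001, 0.001, -1.0]]
contact_force: [0.5, 0.7, 0.1]
opening: 0.0424
grasp_force: 0.0
```

```bash
python3 -m handwheel '9 16 0 0 0 0 0.5;9 16 -20 0 0 0 0.5;9 16 -40 0 0 0 0.5;9 16 -50 0 0 0 0.5;9 16 -55 0 0 0 0.5;9 16 -57 0 0 0 0.5;9 16 -57 0 0 0 0.5;9 16 -57 0 0 0 0.5;9 16 -57 0 0 0 0.5;9 16 -57 0 0 0 0.5'
python3 - <<'E'
from h import *
from station import imaging
t,s=imaging.capture("top"),imaging.capture("scene")
a=cv2.resize(t["img"][205:290,295:395],None,fx=4,fy=4,interpolation=cv2.INTER_CUBIC)
b=cv2.resize(s["img"][205:290,245:345],None,fx=4,fy=4,interpolation=cv2.INTER_CUBIC)
cv2.imwrite("pics/g1.png",np.hstack([a,b]))
E
```

```text
t: 2.6
tcp_pos: [0.416, -0.1821, 0.0183]
tool_rot: [[0.997, -0.079, 0.001], [-0.079, -0.997, -0.001], [0.002, 0.001, -1.0]]
contact_force: [-0.5, 0.2, 0.7]
opening: 0.0426
grasp_force: 0.0
```

View pics/g1.png

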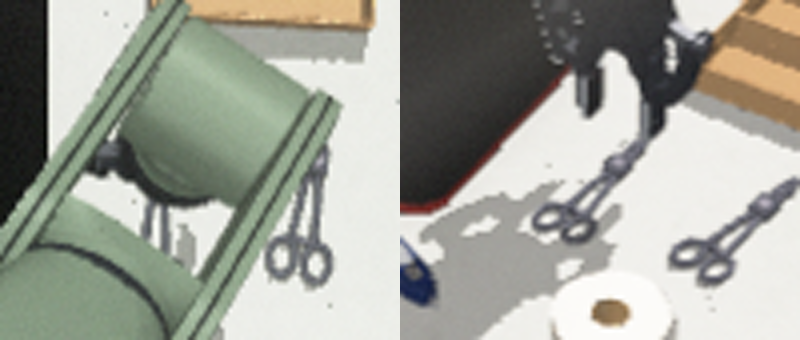

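The top view is mostly blocked by the arm. In the scene view, the fingertips at about (588,110) and (650,138) in the composite seem to stand above or beyond the hinge at (620,160). I'll check this against projections.

```bash
python3 - <<'E'
from h import *
s=load("scene0.pkl")
y=np.array([-.079,-.997,0])
for z in (.0,.01,.02,.03,.04):
  for k in (-.0213,.0213): print(z,k,(proj(s,np.array([.416,-.1821,z])+k*y)[0]-[245,205])*4+[400,0])
print("tip px plane z=.012",plane(s,[[292,232.5],[307.5,239.5]],.012).round(4))
E
```

```text
0.0 -0.0213 [593.8120453  160.03861084]
0.0 0.0213 [642.64906948 180.66919649]
0.01 -0.0213 [593.89876248 149.69075327]
0.01 0.0213 [642.92761651 170.26874535]
0.02 -0.0213 [593.98615092 139.2627946 ]
0.02 0.0213 [643.20834759 159.78674594]
0.03 -0.0213 [594.07421846 128.75380115]
0.03 0.0213 [643.49128851 149.22223538]
0.04 -0.0213 [594.16297302 118.16282466]
0.04 0.0213 [643.77646544 138.57423555]
tip px plane z=.012 [[ 0.4547 -0.1359  0.012 ]
 [ 0.4476 -0.1921  0.012 ]]
```

```bash
python3 - <<'E'
from h import *
from station import imaging,bot
print(bot.get_state()["tcp_pos"])
s=imaging.capture("scene");P=depthpts(s)
b=P[205:260,265:325]; b=b.reshape(-1,3)
near=(np.hypot(b[:,0]-.416,b[:,1]+.182)<.05)
for z0 in np.arange(.0,.09,.006):
    q=b[near&(b[:,2]>=z0)&(b[:,2]<z0+.006)]
    print(z0.round(3),len(q),q.min(0).round(3) if len(q) else "",q.max(0).round(3) if len(q) else "")
E
```

```text
[ 0.41572101 -0.18191612  0.01803233]
0.0 308 [ 0.368 -0.23   0.   ] [ 0.464 -0.133  0.006]
0.006 66 [ 0.367 -0.192  0.006] [ 0.446 -0.157  0.012]
0.012 4 [ 0.405 -0.185  0.013] [ 0.415 -0.179  0.014]
0.018 0  
0.024 0  
0.03 0  
0.036 0  
0.042 6 [ 0.409 -0.209  0.043] [ 0.421 -0.157  0.048]
0.048 17 [ 0.403 -0.215  0.049] [ 0.427 -0.153  0.054]
0.054 20 [ 0.399 -0.217  0.055] [ 0.425 -0.15   0.06 ]
0.06 18 [ 0.401 -0.219  0.06 ] [ 0.424 -0.149  0.065]
0.066 24 [ 0.401 -0.219  0.066] [ 0.425 -0.149  0.072]
0.072 21 [ 0.401 -0.22   0.072] [ 0.424 -0.15   0.078]
0.078 24 [ 0.4   -0.219  0.078] [ 0.424 -0.149  0.084]
0.084 19 [ 0.398 -0.216  0.084] [ 0.427 -0.134  0.09 ]
```

```bash
python3 - <<'E'
from h import *
from station import imaging,bot
s=load("scene0.pkl");t=load("top0.pkl")
P=depthpts(s).reshape(-1,3); near=(np.hypot(P[:,0]-.213,P[:,1]+.534)<.075)&(P[:,2]>.1)&(P[:,2]<.32)
b=P[near]
for z0 in np.arange(.16,.26,.008):
    q=b[(b[:,2]>=z0)&(b[:,2]<z0+.008)]; print(z0.round(3),len(q),q.min(0).round(3) if len(q) else "",q.max(0).round(3) if len(q) else "")
s=imaging.capture("scene"); P=depthpts(s).reshape(-1,3); st=bot.get_state(); print(st["tcp_pos"],st["t"])
near=(np.hypot(P[:,0]-.416,P[:,1]+.182)<.06)&(P[:,2]>.014)&(P[:,2]<.3); print(P[near][:,2].min())
E
```

```text
0.16 0  
0.168 0  
0.176 0  
0.184 0  
0.192 0  
0.2 0  
0.208 0  
0.216 0  
0.224 0  
0.232 0  
0.24 10 [ 0.186 -0.58   0.245] [ 0.239 -0.49   0.248]
0.248 34 [ 0.183 -0.588  0.249] [ 0.238 -0.487  0.256]
0.256 45 [ 0.182 -0.589  0.256] [ 0.239 -0.485  0.264]
[ 0.41551961 -0.18178313  0.01780589] 2.8
0.014197074297634171
```

```bash
python3 - <<'E'
from h import *
from station import imaging
s0=load("scene0.pkl"); s=imaging.capture("scene"); pickle.dump(s,open("s1.pkl","wb"))
a=cv2.resize(s["img"][185:260,260:330],None,fx=5.6,fy=5.6,interpolation=cv2.INTER_NEAREST)
b=cv2.resize(s0["img"][215:290,365:435],None,fx=5.6,fy=5.6,interpolation=cv2.INTER_NEAREST)
cv2.imwrite("pics/z.png",np.hstack([a,b]))
y=np.array([.371,-.929,0])
for z in (.19,.204,.245): print(z,[((proj(s0,np.array([.213,-.533,z])+k*y)[0]-[365,215])*5.6+[392,0]).round() for k in (-.0425,.0425)])
y=np.array([-.079,-.997,0])
for z in (.01,.043): print(z,[((proj(s0,np.array([.416,-.182,z])+k*y)[0]-[260,185])*5.6).round() for k in (-.0213,.0213)])
print("no depth frac",(s["depth"][185:260,260:330]==0).mean(),(s0["depth"][215:290,365:435]==0).mean())
E
```

```text
0.19 [array([475., 379.]), array([697., 398.])]
0.204 [array([479., 353.]), array([702., 372.])]
0.245 [array([491., 275.]), array([719., 294.])]
0.01 [array([187., 322.]), array([256., 350.])]
0.043 [array([188., 273.]), array([257., 301.])]
no depth frac 0.0034285714285714284 0.0032380952380952383
```

View pics/z.png

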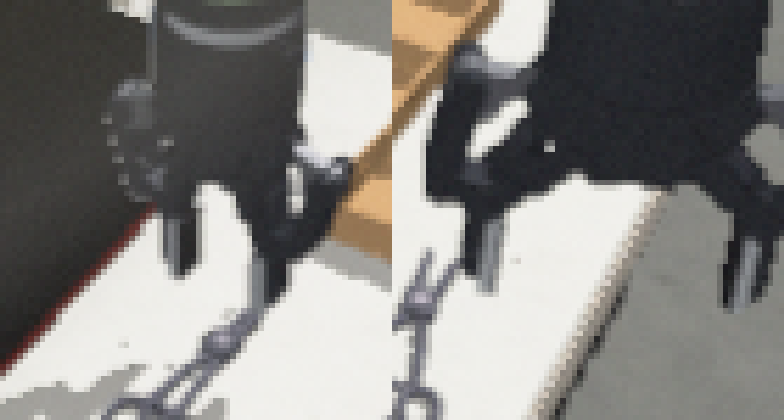

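The picture shows the fingertips really standing about 25 mm above the reported TCP. They are at (180,275) and (265,300), matching z≈0.043, and the start image shows a similar offset. The images count here, so I'll descend further in steps and re-measure the tips.

```bash
cat > tips.py <<'E'
from h import *
from station import imaging,bot
s=imaging.capture("scene"); P=depthpts(s).reshape(-1,3); c=np.array(bot.get_state()["tcp_pos"])
near=(np.hypot(P[:,0]-c[0],P[:,1]-c[1])<.06)
for z0 in np.arange(.002,.07,.006):
    q=P[near&(P[:,2]>=z0)&(P[:,2]<z0+.006)]; print(z0.round(3),len(q),q.min(0).round(3) if len(q) else "",q.max(0).round(3) if len(q) else "")
E
python3 -m handwheel '0 0 -5 0 0 0 0.5;0 0 -10 0 0 0 0.5;0 0 -15 0 0 0 0.5;0 0 -20 0 0 0 0.5;0 0 -22 0 0 0 0.5;0 0 -24 0 0 0 0.5;0 0 -24 0 0 0 0.5;0 0 -24 0 0 0 0.5;0 0 -24 0 0 0 0.5;0 0 -24 0 0 0 0.5'; python3 tips.py
```

```text
t: 3.68
tcp_pos: [0.4156, -0.1818, -0.0063]
tool_rot: [[0.997, -0.079, 0.001], [-0.079, -0.997, -0.0], [0.001, 0.0, -1.0]]
contact_force: [0.1, -0.2, -0.5]
opening: 0.0426
grasp_force: 0.0
0.002 223 [ 0.356 -0.242  0.002] [ 0.47  -0.124  0.008]
0.008 43 [ 0.358 -0.194  0.008] [ 0.439 -0.172  0.013]
0.014 1 [ 0.411 -0.159  0.019] [ 0.411 -0.159  0.019]
0.02 10 [ 0.405 -0.21   0.021] [ 0.426 -0.155  0.025]
0.026 17 [ 0.401 -0.218  0.026] [ 0.422 -0.15   0.032]
0.032 21 [ 0.401 -0.219  0.032] [ 0.425 -0.146  0.038]
0.038 21 [ 0.398 -0.219  0.039] [ 0.426 -0.155  0.044]
0.044 23 [ 0.4   -0.219  0.044] [ 0.424 -0.148  0.05 ]
0.05 25 [ 0.399 -0.219  0.05 ] [ 0.424 -0.149  0.056]
0.056 13 [ 0.397 -0.212  0.058] [ 0.429 -0.152  0.062]
0.062 26 [ 0.399 -0.232  0.063] [ 0.427 -0.13   0.068]
0.068 49 [ 0.397 -0.237  0.068] [ 0.425 -0.133  0.074]
```

```bash
python3 -m handwheel '0 0 0 0 0 0 0.62;0 0 0 0 0 0 0.62;0 0 -3 0 0 0 0.62;0 0 -6 0 0 0 0.62;0 0 -9 0 0 0 0.62;0 0 -9 0 0 0 0.62;0 0 -9 0 0 0 0.62;0 0 -9 0 0 0 0.62;0 0 -9 0 0 0 0.62;0 0 -9 0 0 0 0.62'; python3 tips.py | head -6
```

```text
t: 4.57
tcp_pos: [0.4154, -0.1817, -0.0154]
tool_rot: [[0.997, -0.079, 0.0], [-0.079, -0.997, -0.0], [0.0, 0.0, -1.0]]
contact_force: [-0.5, 0.0, -0.2]
opening: 0.0326
grasp_force: 0.0
0.002 218 [ 0.356 -0.24   0.002] [ 0.469 -0.124  0.008]
0.008 42 [ 0.356 -0.204  0.008] [ 0.431 -0.163  0.014]
0.014 15 [ 0.4   -0.208  0.014] [ 0.431 -0.161  0.02 ]
0.02 22 [ 0.4   -0.213  0.021] [ 0.431 -0.151  0.026]
0.026 20 [ 0.399 -0.214  0.026] [ 0.426 -0.152  0.031]
0.032 22 [ 0.399 -0.214  0.032] [ 0.424 -0.153  0.038]
```

```bash
python3 -m handwheel '0 0 -2 0 0 0 0.62;0 0 -4 0 0 0 0.62;0 0 -4 0 0 0 0.62;0 0 -4 0 0 0 0.7;0 0 -4 0 0 0 0.75;0 0 -4 0 0 0 0.85;0 0 -4 0 0 0 0.9;0 0 -4 0 0 0 0.9;0 0 -4 0 0 0 0.9;0 0 -4 0 0 0 0.9'
```

```text
t: 5.45
tcp_pos: [0.4153, -0.1817, -0.0193]
tool_rot: [[0.997, -0.079, 0.0], [-0.079, -0.997, -0.0], [0.0, 0.0, -1.0]]
contact_force: [-1.4, 1.5, 4.4]
opening: 0.0152
grasp_force: 58.8
```

```bash
python3 -m handwheel '0 0 10 0 0 0 0.9;0 0 30 0 0 0 0.9;0 0 60 0 0 0 0.9;0 0 80 0 0 0 0.9;0 0 80 0 0 0.1 0.9;0 0 80 0 0 0.2 0.9;0 0 80 0 0 0.3 0.9;0 0 80 0 0 0.4 0.9;0 0 80 0 0 0.5 0.9;0 0 80 0 0 0.5 0.9'
python3 - <<'E'
from h import *
from station import imaging
s=imaging.capture("scene"); t=imaging.capture("top")
cv2.imwrite("pics/l1.png",np.hstack([cv2.resize(i["img"][y:y+100,x:x+100],None,fx=4,fy=4,interpolation=cv2.INTER_CUBIC) for i,x,y in ((s,240,180),(t,295,190))]))
E
```

```text
t: 6.28
tcp_pos: [0.4152, -0.1815, 0.0607]
tool_rot: [[0.912, 0.41, 0.0], [0.41, -0.912, -0.0], [0.0, 0.0, -1.0]]
contact_force: [-0.4, -0.1, -1.1]
opening: 0.015
grasp_force: 58.8
```

View pics/l1.png

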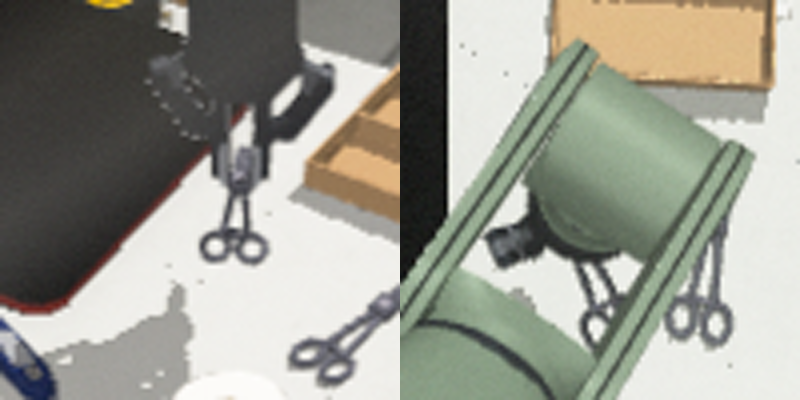

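Clamp A is held level by the box joint, and the top view shows its rings free. Next I'll swing it to cell 1.

```bash
python3 -m handwheel '15 -4 0 0 0 0.1 0.9;40 -11 0 0 0 0.2 0.9;65 -18 0 0 0 0.31 0.9;90 -25 0 0 0 0.42 0.9;115 -31 0 0 0 0.53 0.9;140 -38 0 0 0 0.64 0.9;165 -45 0 0 0 0.75 0.9;190 -52 0 0 0 0.86 0.9;215 -59 0 0 0 0.97 0.9;227 -62 0 0 0 1.084 0.9'; python3 -m handwheel '0 0 0 0 0 0 0.9;0 0 0 0 0 0 0.9;0 0 -5 0 0 0 0.9;0 0 -15 0 0 0 0.9;0 0 -25 0 0 0 0.9;0 0 -30 0 0 0 0.9;0 0 -35 0 0 0 0.9;0 0 -35 0 0 0 0.9;0 0 -35 0 0 0 0.9;0 0 -35 0 0 0 0.9'
cat > bbox.py <<'E'
from h import *
from station import imaging
s=imaging.capture("scene"); t=imaging.capture("top")
x=["scene",240,170],["top",310,135]
cv2.imwrite("pics/v.png",np.hstack([cv2.resize(i["img"][y:y+110,x:x+110],None,fx=3.6,fy=3.6,interpolation=cv2.INTER_CUBIC) for i,x,y in ((s,290,170),(t,310,135))]))
E
python3 bbox.py; cp pics/v.png pics/p1.png
```

```text
t: 7.22
tcp_pos: [0.6451, -0.2445, 0.0604]
tool_rot: [[0.063, 0.998, 0.002], [0.998, -0.063, -0.001], [-0.001, 0.002, -1.0]]
contact_force: [-0.1, 0.2, -0.8]
opening: 0.0151
grasp_force: 58.9
t: 8.05
tcp_pos: [0.6426, -0.2438, 0.0258]
tool_rot: [[0.066, 0.998, 0.001], [0.998, -0.066, -0.0], [-0.0, 0.001, -1.0]]
contact_force: [-0.6, 0.3, -0.1]
opening: 0.0149
grasp_force: 58.9
```

View pics/p1.png

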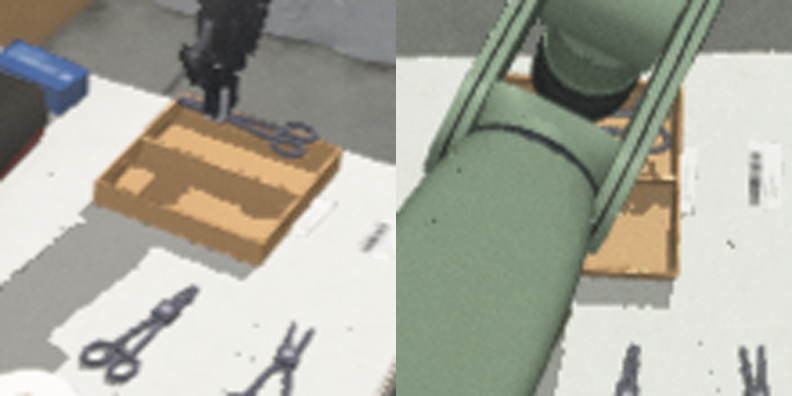

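The picture shows clamp A over the far cell, lengthwise, with its rings towards −y. I'll lower it and then release.

```bash
python3 -m handwheel '0 0 -8 0 0 0 0.9;0 0 -16 0 0 0 0.9;0 0 -24 0 0 0 0.9;0 0 -30 0 0 0 0.9;0 0 -34 0 0 0 0.9;0 0 -37 0 0 0 0.9;0 0 -39 0 0 0 0.9;0 0 -40 0 0 0 0.9;0 0 -40 0 0 0 0.9;0 0 -40 0 0 0 0.9'
```

```text
t: 8.98
tcp_pos: [0.6426, -0.2437, -0.0142]
tool_rot: [[0.066, 0.998, 0.001], [0.998, -0.066, -0.0], [-0.0, 0.001, -1.0]]
contact_force: [0.5, -0.1, -1.0]
opening: 0.015
grasp_force: 58.9
```

Still free of the floor, by roughly 1 mm. I'll ease it down a little more before opening.

```bash
python3 -m handwheel '0 0 -0.5 0 0 0 0.9;0 0 -1 0 0 0 0.9;0 0 -1 0 0 0 0.9;0 0 -1 0 0 0 0.85;0 0 -1 0 0 0 0.8;0 0 -1 0 0 0 0.75;0 0 -1 0 0 0 0.7;0 0 -1 0 0 0 0.68;0 0 -1 0 0 0 0.68;0 0 -1 0 0 0 0.68'; python3 -m handwheel '0 0 5 0 0 0 0.68;0 0 15 0 0 0 0.68;0 0 30 0 0 0 0.68;0 0 50 0 0 0 0.65;0 0 85 0 0 0 0.6;0 0 85 0 0 -0.1 0.6;-10 0 85 0 0 -0.2 0.6;-50 -10 85 0 0 -0.32 0.6;-90 -20 85 0 0 -0.44 0.6;-130 -30 85 0 0 -0.56 0.6'
```

```text
t: 9.82
tcp_pos: [0.6423, -0.2436, -0.0155]
tool_rot: [[0.066, 0.998, 0.0], [0.998, -0.066, -0.0], [-0.0, 0.0, -1.0]]
contact_force: [0.6, -0.4, 0.5]
opening: 0.0273
grasp_force: 0.0
t: 10.65
tcp_pos: [0.512, -0.2741, 0.0715]
tool_rot: [[0.589, 0.808, 0.002], [0.808, -0.589, -0.002], [-0.0, 0.003, -1.0]]
contact_force: [-1.6, -0.9, 1.2]
opening: 0.0345
grasp_force: 0.0
```

```bash
python3 -m handwheel '-20 -5 0 0 0 -0.11 0.6;-40 -10 0 0 0 -0.23 0.6;-60 -15 0 0 0 -0.35 0.6;-75 -19 0 0 0 -0.47 0.6;-86 -21 0 0 0 -0.59 0.6;-86 -21 0 0 0 -0.71 0.6;-86 -21 0 0 0 -0.83 0.6;-86 -21 0 0 0 -0.95 0.6;-86 -21 0 0 0 -1.06 0.6;-86 -21 0 0 0 -1.152 0.6'; python3 -m handwheel '0 0 -10 0 0 0 0.6;0 0 -30 0 0 0 0.6;0 0 -45 0 0 0 0.6;0 0 -55 0 0 0 0.6;0 0 -60 0 0 0 0.6;0 0 -60 0 0 0 0.6;0 0 -60 0 0 0 0.6;0 0 -60 0 0 0 0.6;0 0 -60 0 0 0 0.6;0 0 -60 0 0 0 0.6'
```

```text
t: 11.48
tcp_pos: [0.4271, -0.2955, 0.0716]
tool_rot: [[0.977, -0.211, 0.002], [-0.211, -0.978, -0.002], [0.003, 0.002, -1.0]]
contact_force: [0.1, 1.0, 0.3]
opening: 0.0342
grasp_force: 0.0
t: 12.32
tcp_pos: [0.4269, -0.2952, 0.0103]
tool_rot: [[0.979, -0.205, 0.001], [-0.205, -0.979, -0.001], [0.001, 0.001, -1.0]]
contact_force: [0.2, -0.2, 0.7]
opening: 0.0342
grasp_force: 0.0
```

```bash
python3 -m handwheel '0 0 -8 0 0 0 0.6;0 0 -16 0 0 0 0.6;0 0 -22 0 0 0 0.6;0 0 -26 0 0 0 0.6;0 0 -29 0 0 0 0.62;0 0 -29 0 0 0 0.7;0 0 -29 0 0 0 0.8;0 0 -29 0 0 0 0.9;0 0 -29 0 0 0 0.9;0 0 -29 0 0 0 0.9'; python3 -m handwheel '0 0 0 0 0 0 0.9;0 0 0 0 0 0 0.9;0 0 10 0 0 0 0.9;0 0 30 0 0 0 0.9;0 0 60 0 0 0 0.9;0 0 80 0 0 0 0.9;0 0 80 0 0 0.1 0.9;0 0 80 0 0 0.2 0.9;0 0 80 0 0 0.32 0.9;0 0 80 0 0 0.44 0.9'
```

```text
t: 13.15
tcp_pos: [0.4263, -0.2946, -0.0194]
tool_rot: [[0.979, -0.206, 0.0], [-0.206, -0.979, -0.0], [0.0, 0.0, -1.0]]
contact_force: [-0.1, 0.7, -1.5]
opening: 0.0153
grasp_force: 58.6
t: 13.98
tcp_pos: [0.4265, -0.2948, 0.0616]
tool_rot: [[0.972, 0.237, 0.001], [0.237, -0.972, -0.001], [0.001, 0.001, -1.0]]
contact_force: [1.2, 0.2, -1.4]
opening: 0.0157
grasp_force: 58.8
```

```bash
python3 -m handwheel '10 4 0 0 0 0.1 0.9;24 10 0 0 0 0.22 0.9;38 16 0 0 0 0.34 0.9;52 22 0 0 0 0.46 0.9;66 28 0 0 0 0.58 0.9;80 34 0 0 0 0.7 0.9;96 40 0 0 0 0.82 0.9;112 46 0 0 0 0.94 0.9;128 52 0 0 0 1.06 0.9;138 56 0 0 0 1.18 0.9'; python3 -m handwheel '0 0 0 0 0 0.087 0.9;0 0 0 0 0 0.087 0.9;0 0 -5 0 0 0.087 0.9;0 0 -15 0 0 0.087 0.9;0 0 -25 0 0 0.087 0.9;0 0 -30 0 0 0.087 0.9;0 0 -35 0 0 0.087 0.9;0 0 -35 0 0 0.087 0.9;0 0 -35 0 0 0.087 0.9;0 0 -35 0 0 0.087 0.9'; python3 bbox.py; cp pics/v.png pics/p2.png
```

```text
t: 14.82
tcp_pos: [0.5659, -0.238, 0.0614]
tool_rot: [[0.151, 0.989, 0.001], [0.989, -0.151, -0.0], [-0.0, 0.002, -1.0]]
contact_force: [0.3, -0.4, -0.7]
opening: 0.0149
grasp_force: 58.8
t: 15.65
tcp_pos: [0.5645, -0.2388, 0.0256]
tool_rot: [[0.071, 0.997, 0.0], [0.997, -0.071, -0.0], [-0.0, 0.0, -1.0]]
contact_force: [0.4, -0.2, -1.5]
opening: 0.0155
grasp_force: 58.8
```

View pics/p2.png

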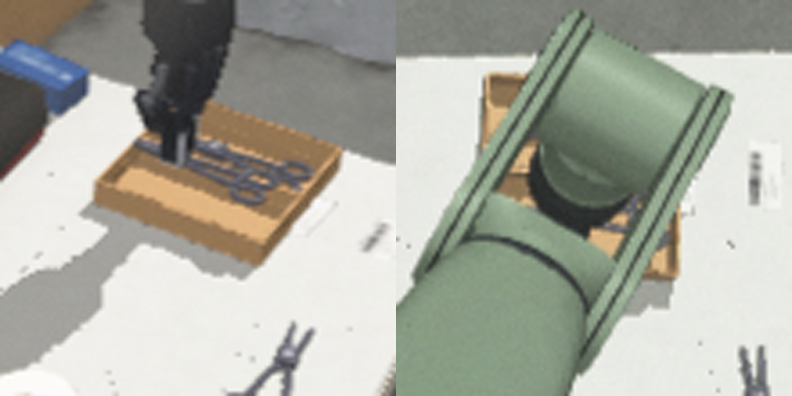

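Clamp B is over the near cell and aligned, and clamp A lies in the far cell. That was the tenth picture, so I'll check by numbers from here on.

```bash
python3 -m handwheel '0 0 -8 0 0 0 0.9;0 0 -16 0 0 0 0.9;0 0 -24 0 0 0 0.9;0 0 -30 0 0 0 0.9;0 0 -34 0 0 0 0.9;0 0 -37 0 0 0 0.9;0 0 -39 0 0 0 0.9;0 0 -40 0 0 0 0.9;0 0 -40.5 0 0 0 0.9;0 0 -40.5 0 0 0 0.9'; python3 -m handwheel '0 0 -0.5 0 0 0 0.9;0 0 -0.5 0 0 0 0.9;0 0 -0.5 0 0 0 0.9;0 0 -0.5 0 0 0 0.85;0 0 -0.5 0 0 0 0.8;0 0 -0.5 0 0 0 0.75;0 0 -0.5 0 0 0 0.7;0 0 -0.5 0 0 0 0.68;0 0 -0.5 0 0 0 0.68;0 0 -0.5 0 0 0 0.68'
```

```text
t: 16.58
tcp_pos: [0.5645, -0.2387, -0.0148]
tool_rot: [[0.071, 0.997, 0.0], [0.997, -0.071, -0.0], [-0.0, 0.0, -1.0]]
contact_force: [0.4, 0.1, -1.3]
opening: 0.0152
grasp_force: 58.8
t: 17.42
tcp_pos: [0.5644, -0.2387, -0.0154]
tool_rot: [[0.071, 0.997, 0.0], [0.997, -0.071, -0.0], [-0.0, 0.0, -1.0]]
contact_force: [-0.7, -0.6, -0.7]
opening: 0.0272
grasp_force: 0.0
```

```bash
python3 -m handwheel '0 0 5 0 0 0 0.68;0 0 15 0 0 0 0.68;0 0 30 0 0 0 0.68;0 0 55 0 0 0 0.65;0 0 90 0 0 0 0.6;0 0 90 0 0 -0.1 0.6;-20 -25 90 0 0 -0.2 0.6;-42 -45 90 0 0 -0.32 0.6;-65 -70 90 0 0 -0.44 0.6;-90 -98 90 0 0 -0.56 0.6'; python3 -m handwheel '-20 -25 0 0 0 -0.11 0.6;-42 -50 0 0 0 -0.23 0.6;-52 -62 0 0 0 -0.35 0.6;-52 -62 0 0 0 -0.47 0.6;-52 -62 0 0 0 -0.59 0.6;-52 -62 0 0 0 -0.7 0.6;-52 -62 0 0 0 -0.73 0.6;-52 -62 0 0 0 -0.73 0.6;-52 -62 0 0 0 -0.73 0.6;-52 -62 0 0 0 -0.73 0.6'
python3 - <<'E'
from h import *
from station import imaging
for n,(x0,y0,x1,y1) in (("top",(395,215,440,290)),("scene",(335,236,395,300)),("top",(325,148,397,215)),("scene",(310,185,395,250))):
    d=imaging.capture(n); im=d["img"]; hsv=cv2.cvtColor(im,cv2.COLOR_BGR2HSV).astype(int)
    m=np.zeros(im.shape[:2],np.uint8); h=hsv[y0:y1,x0:x1]; m[y0:y1,x0:x1]=(h[...,2]<150)&(h[...,1]<80)
    k,l,st,c=cv2.connectedComponentsWithStats(m,connectivity=8)
    for i in range(1,k):
        if st[i,4]>40: 
            W=plane(d,np.argwhere(l==i)[:,::-1],.008)[:,:2].astype(np.float32)*1000
            print(n,st[i],np.round(np.r_[W.min(0),W.max(0)],0),[np.round(v,1) for v in cv2.minAreaRect(W)])
E
```

```text
t: 18.25
tcp_pos: [0.4741, -0.337, 0.0759]
tool_rot: [[0.593, 0.805, 0.001], [0.805, -0.593, -0.001], [0.0, 0.002, -1.0]]
contact_force: [-0.2, -0.3, -0.2]
opening: 0.0341
grasp_force: 0.0
t: 19.08
tcp_pos: [0.4225, -0.3987, 0.0751]
tool_rot: [[0.978, 0.209, 0.001], [0.209, -0.978, -0.001], [0.0, 0.001, -1.0]]
contact_force: [0.5, 0.5, 0.3]
opening: 0.0343
grasp_force: 0.0
top [395 215  31  26  56] [ 439. -447.  510. -357.] [array([ 474.9, -401.2]), array([  4. , 114.6]), np.float64(39.2)]
top [395 215  38  32  86] [ 421. -467.  510. -356.] [array([ 465.8, -411.1]), array([  5. , 141.5]), np.float64(38.9)]
top [ 395  215   45   75 1117] [ 299. -487.  509. -355.] [array([ 406.4, -417.6]), array([124.5, 214.6]), np.float64(86.3)]
scene [380 236   6  10  46] [ 532. -395.  579. -376.] [array([ 555.5, -387.3]), array([44.6, 14.7]), np.float64(20.1)]
scene [349 260  28  33 198] [ 332. -435.  457. -371.] [array([ 390.7, -390.7]), array([129.2,  62.3]), np.float64(15.6)]
scene [385 283  10  17  86] [ 333. -497.  400. -476.] [array([ 366.7, -486.3]), array([67.7, 20.7]), np.float64(1.5)]
top [325 148  72   2 102] [ 710. -374.  715. -164.] [array([ 711.8, -268.7]), array([209.6,   3.1]), np.float64(89.1)]
top [340 165  44  17 257] [ 612. -333.  661. -206.] [array([ 637.2, -269.2]), array([126.3,  48.3]), np.float64(89.1)]
top [339 191  44  17 264] [ 535. -326.  583. -201.] [array([ 559.5, -263.3]), array([125. ,  47.4]), np.float64(89.2)]
scene [ 310  185   85   61 2498] [ 519. -404.  857.  -64.] [array([ 648.3, -260.8]), array([322.3, 288.3]), np.float64(26.7)]
```

Both shut clamps lie in their compartments, centred within about 4 mm, with outlines about 48 mm wide, so still shut. Next is the open clamp.

```bash
python3 -m handwheel '0 0 -20 0 0 0 0.6;0 0 -40 0 0 0 0.6;0 0 -60 0 0 0 0.6;0 0 -75 0 0 0 0.6;0 0 -85 0 0 0 0.6;0 0 -90 0 0 0 0.6;0 0 -94 0 0 0 0.6;0 0 -94 0 0 0 0.6;0 0 -94 0 0 0 0.6;0 0 -94 0 0 0 0.6'; python3 tips.py | head -4;  python3 -m handwheel '0 0 0 0 0 0 0.65;0 0 0 0 0 0 0.7;0 0 0 0 0 0 0.75;0 0 0 0 0 0 0.8;0 0 0 0 0 0 0.85;0 0 0 0 0 0 0.9;0 0 0 0 0 0 0.9;0 0 0 0 0 0 0.9;0 0 0 0 0 0 0.9;0 0 0 0 0 0 0.9'
```

```text
t: 20.12
tcp_pos: [0.4229, -0.3994, -0.0185]
tool_rot: [[0.978, 0.208, 0.001], [0.208, -0.978, -0.002], [0.001, 0.002, -1.0]]
contact_force: [-0.2, -0.6, -0.3]
opening: 0.0344
grasp_force: 0.0
0.002 259 [ 0.364 -0.456  0.002] [ 0.478 -0.341  0.008]
0.008 61 [ 0.364 -0.425  0.008] [ 0.461 -0.382  0.014]
0.014 17 [ 0.404 -0.431  0.014] [ 0.426 -0.374  0.02 ]
0.02 16 [ 0.408 -0.43   0.02 ] [ 0.433 -0.373  0.026]
t: 21.0
tcp_pos: [0.4225, -0.3988, -0.019]
tool_rot: [[0.978, 0.208, 0.0], [0.208, -0.978, -0.0], [0.0, 0.0, -1.0]]
contact_force: [-1.3, 1.0, 6.0]
opening: 0.0148
grasp_force: 58.6
```

```bash
python3 -m handwheel '0 0 5 0 0 0 0.9;0 0 15 0 0 0 0.9;0 0 35 0 0 0 0.9;0 0 60 0 0 0 0.9;0 0 85 0 0 0 0.9;0 0 110 0 0 0 0.9;0 0 130 0 0 0 0.9;0 0 145 0 0 0 0.9;0 0 150 0 0 0 0.9;0 0 150 0 0 0 0.9'; python3 - <<'E'
from h import *
from station import imaging
d=imaging.capture("scene"); P=depthpts(d); m=(abs(P[...,0]-.39)<.13)&(abs(P[...,1]+.4)<.11)&(P[...,2]>.15)&(P[...,2]<.182)
W=P[m][:,:2].astype(np.float32)*1000; print(len(W),cv2.minAreaRect(W),W.min(0),W.max(0),np.percentile(P[m][:,2],[5,50,95]))
E
```

```text
t: 21.83
tcp_pos: [0.4231, -0.3997, 0.1326]
tool_rot: [[0.978, 0.208, 0.003], [0.208, -0.978, -0.003], [0.002, 0.004, -1.0]]
contact_force: [-0.1, -0.2, -1.6]
opening: 0.0149
grasp_force: 58.6
305 ((400.31805419921875, -402.4862060546875), (125.16919708251953, 65.23096466064453), 4.656491756439209) [ 336.03156 -439.14453] [ 462.26434 -373.31155] [0.15343834 0.15823109 0.1781379 ]
```

Still open: the outline is 65 mm wide, measured the same way as before the lift. Next I'll carry it across to the tray.

```bash
python3 -m handwheel '1 15 0 0 0 0.03 0.9;3 40 0 0 0 0.09 0.9;5 70 0 0 0 0.15 0.9;7 100 0 0 0 0.21 0.9;9 130 0 0 0 0.28 0.9;11 160 0 0 0 0.35 0.9;13 190 0 0 0 0.42 0.9;15 220 0 0 0 0.48 0.9;17 250 0 0 0 0.54 0.9;19 280 0 0 0 0.6 0.9'; python3 -m handwheel '2 30 0 0 0 0.06 0.9;4 60 0 0 0 0.12 0.9;6 90 0 0 0 0.18 0.9;8 120 0 0 0 0.24 0.9;10 150 0 0 0 0.3 0.9;12 180 0 0 0 0.36 0.9;14 210 0 0 0 0.42 0.9;16 240 0 0 0 0.48 0.9;18 270 0 0 0 0.54 0.9;19 300 0 0 0 0.6 0.9'
```

```text
t: 22.72
tcp_pos: [0.4393, -0.1157, 0.1286]
tool_rot: [[0.687, 0.727, -0.004], [0.727, -0.687, 0.002], [-0.001, -0.004, -1.0]]
contact_force: [0.4, -0.2, -1.0]
opening: 0.0146
grasp_force: 58.7
t: 23.55
tcp_pos: [0.458, 0.1831, 0.1286]
tool_rot: [[0.156, 0.988, -0.004], [0.988, -0.156, -0.001], [-0.001, -0.004, -1.0]]
contact_force: [0.1, -0.1, -0.9]
opening: 0.0147
grasp_force: 58.7
```

```bash
python3 -m handwheel '2 28 0 0 0 0.07 0.9;5 56 0 0 0 0.14 0.9;8 84 0 0 0 0.22 0.9;10 110 0 0 0 0.3 0.9;12 130 0 0 0 0.35 0.9;13 142 0 0 0 0.367 0.9;13 142 0 0 0 0.367 0.9;13 142 -10 0 0 0.367 0.9;13 142 -30 0 0 0.367 0.9;13 142 -50 0 0 0.367 0.9'; python3 -m handwheel '0 0 -15 0 0 0 0.9;0 0 -25 0 0 0 0.9;0 0 -35 0 0 0 0.9;0 0 -43 0 0 0 0.9;0 0 -48 0 0 0 0.9;0 0 -50 0 0 0 0.9;0 0 -50 0 0 0 0.9;0 0 -50 0 0 0 0.9;0 0 -50 0 0 0 0.9;0 0 -50 0 0 0 0.9'
```

```text
t: 24.38
tcp_pos: [0.4733, 0.3222, 0.0797]
tool_rot: [[-0.203, 0.979, 0.001], [0.979, 0.203, -0.0], [-0.0, 0.001, -1.0]]
contact_force: [0.9, -0.9, -0.4]
opening: 0.0146
grasp_force: 58.7
t: 25.22
tcp_pos: [0.4739, 0.3238, 0.0313]
tool_rot: [[-0.205, 0.979, 0.001], [0.979, 0.205, 0.001], [0.0, 0.002, -1.0]]
contact_force: [-0.4, -0.5, -0.8]
opening: 0.0149
grasp_force: 58.7
```

```bash
python3 - <<'E'
from h import *
from station import imaging
d=imaging.capture("scene"); P=depthpts(d)
m=(abs(P[...,0]-.472)<.1)&(abs(P[...,1]-.303)<.12)
for a,b in ((-.004,.01),(.01,.025),(.035,.062)):
    q=P[m&(P[...,2]>a)&(P[...,2]<=b)]; print(a,b,len(q),q.min(0).round(3) if len(q) else "",q.max(0).round(3) if len(q) else "")
E
```

```text
-0.004 0.01 929 [ 0.391  0.246 -0.003] [0.572 0.423 0.01 ]
0.01 0.025 163 [0.399 0.232 0.01 ] [0.544 0.396 0.023]
0.035 0.062 318 [0.373 0.183 0.046] [0.572 0.367 0.062]
```

The scene view agrees with the tray's place. I'll lower the clamp.

```bash
python3 -m handwheel '-1 1 -10 0 0 0 0.9;-2 2 -20 0 0 0 0.9;-2 2 -28 0 0 0 0.9;-2 2 -35 0 0 0 0.9;-2 2 -40 0 0 0 0.9;-2 2 -43 0 0 0 0.9;-2 2 -45 0 0 0 0.9;-2 2 -46 0 0 0 0.9;-2 2 -46.5 0 0 0 0.9;-2 2 -46.5 0 0 0 0.9'; python3 -m handwheel '0 0 -0.5 0 0 0 0.9;0 0 -0.8 0 0 0 0.9;0 0 -0.8 0 0 0 0.9;0 0 -0.8 0 0 0 0.9;0 0 -0.8 0 0 0 0.9;0 0 -0.8 0 0 0 0.9;0 0 -0.8 0 0 0 0.9;0 0 -0.8 0 0 0 0.9;0 0 -0.8 0 0 0 0.9;0 0 -0.8 0 0 0 0.9'
```

```text
t: 26.1
tcp_pos: [0.4716, 0.3256, -0.0157]
tool_rot: [[-0.205, 0.979, 0.001], [0.979, 0.205, 0.0], [0.0, 0.001, -1.0]]
contact_force: [0.2, -1.2, -1.3]
opening: 0.015
grasp_force: 58.7
t: 26.93
tcp_pos: [0.4718, 0.3256, -0.0159]
tool_rot: [[-0.205, 0.979, 0.001], [0.979, 0.205, 0.0], [0.0, 0.001, -1.0]]
contact_force: [-1.3, -1.1, 4.9]
opening: 0.0149
grasp_force: 59.6
```

Contact with the tray floor, about 5 N. I'll release, lift away and retreat.

```bash
python3 -m handwheel '0 0 0 0 0 0 0.88;0 0 0 0 0 0 0.84;0 0 0 0 0 0 0.8;0 0 0 0 0 0 0.75;0 0 0 0 0 0 0.7;0 0 0 0 0 0 0.65;0 0 0 0 0 0 0.6;0 0 0 0 0 0 0.6;0 0 0 0 0 0 0.6;0 0 0 0 0 0 0.6';  python3 -m handwheel '0 0 5 0 0 0 0.6;0 0 15 0 0 0 0.6;0 0 35 0 0 0 0.6;0 0 65 0 0 0 0.6;0 0 100 0 0 0 0.6;0 0 130 0 0 0 0.6;0 0 160 0 0 0 0.6;5 -30 180 0 0 0 0.6;10 -65 200 0 0 0 0.6;15 -100 200 0 0 0 0.6';  python3 -m handwheel '0 -35 0 0 0 0 0.6;0 -70 0 0 0 0 0.6;0 -105 0 0 0 0 0.6;0 -140 0 0 0 0 0.6;0 -175 0 0 0 0 0.6;0 -205 0 0 0 0 0.6;0 -225 0 0 0 0 0.6;0 -225 0 0 0 0 0.6;0 -225 0 0 0 0 0.6;0 -225 0 0 0 0 0.6'
python3 - <<'E'
from h import *
from station import imaging
d=imaging.capture("top"); im=d["img"]; cv2.imwrite("pics/end.png",im); v=im.max(2).astype(int); P=depthpts(d)
for nm,(x0,y0,x1,y1),th,z in (("tray",(140,214,192,250),130,.01),("carton",(325,158,397,215),130,.01)):
    h=cv2.cvtColor(im,cv2.COLOR_BGR2HSV)[y0:y1,x0:x1]
    m=((h[...,2]<th)&(h[...,1]<80)).astype(np.uint8); k,l,st,c=cv2.connectedComponentsWithStats(m)
    for i in range(1,k):
        if st[i,4]>30:
            px=np.argwhere(l==i)[:,::-1]+[x0,y0]; W=plane(d,px,z)[:,:2].astype(np.float32)*1000
            print(nm,st[i],[np.round(q,1) for q in cv2.minAreaRect(W)],"z",np.percentile(P[px[:,1],px[:,0],2],[10,50,90]).round(3))
            if nm=="tray":
                for r in m: print("".join(".#"[q] for q in r))
E
```

```text
t: 27.77
tcp_pos: [0.4712, 0.3254, -0.0169]
tool_rot: [[-0.204, 0.979, -0.0], [0.979, 0.204, -0.0], [-0.0, -0.0, -1.0]]
contact_force: [0.0, -0.5, -0.4]
opening: 0.0343
grasp_force: 0.0
t: 28.6
tcp_pos: [0.4897, 0.226, 0.1899]
tool_rot: [[-0.207, 0.978, 0.011], [0.978, 0.207, 0.003], [0.001, 0.012, -1.0]]
contact_force: [1.5, -0.9, 0.5]
opening: 0.0341
grasp_force: 0.0
t: 29.43
tcp_pos: [0.4864, 0.001, 0.1838]
tool_rot: [[-0.205, 0.979, 0.001], [0.979, 0.205, 0.001], [0.0, 0.001, -1.0]]
contact_force: [-0.2, -0.2, 0.5]
opening: 0.0341
grasp_force: 0.0
tray [  4   5  44  24 335] [array([472.6, 303.1]), array([ 67. , 124.9]), np.float64(1.3)] z [0.001 0.008 0.014]
#########.####....#.................................
.###..#.....#.......................................
....................................................
....................................................
....................................................
.........................................#####......
.......................................########.....
......................................###...####....
.....
[... 1014 characters left out ...]
...........................########.....
........................................#...........
....................................................
....................................................
....................................................
....................................................
....................................................
....................................................
....................................................
carton [ 15   7  44  17 256] [array([ 636.7, -268.9]), array([126.1,  48.2]), np.float64(89.1)] z [0.005 0.01  0.016]
carton [ 14  33  44  17 272] [array([ 559.1, -263. ]), array([124.9,  47.3]), np.float64(89.2)] z [0.005 0.011 0.015]
```

All three are in place: the open clamp lies open and centred in the tray, two shut clamps are in the carton, and the gripper is clear.

```bash
python3 -c "
from station import job
print(job.sign_off())"
```

```text
the job is handed in; nothing more can be done
None
```

I packed the two shut clamps in the carton, one to a compartment, then laid the open clamp in the steel tray still open, and handed the job in at about 29.5 s of the 72 s allowed.

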